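# Stand the knocked-back tea tins up again

## Robot

A 6-joint arm with a two-finger parallel gripper is mounted at the origin on the work surface. World frame = base frame: x ahead of the robot, y to its left, z up, the work surface at z = 0. Lengths are in m, angles in rad, forces in N, time in s.
With the tool pointing down it reaches from about 0.225 to 0.875 m from the base axis. Payload 3.4 kg.
Tool frame: the origin (TCP) lies midway between the tips of the shut fingers; the grasp point (between the pads) lies 19 mm behind it; z points along the fingers, y is the line along which they close (so a half turn about z gives the same grasp; the last joint's range is limited). The gripper opens to 85 mm and grips with 20 to 120 N. Pads are 22 mm wide; open, the fingers measure 114 mm over their backs; the gripper's body (76 mm by 85 mm) begins 54 mm behind the grasp point. The pads swing forward as they close: fully open they stand 13 mm farther back than shut.
Start: joints at [-1.249, 0.276, 1.505, -0, 1.361, -0.121], TCP at [0.246, -0.52, 0.201] pointing down, gripper open.
Joint ranges: [-2.89, 2.89], [-0.75, 2.08], [0.22, 2.7], [-1.18, 4.32], [0.11, 2.71], [-2.7, 2.7]. Speed limits (rad/s): [2.57, 2.57, 3.14, 3.14, 3.14, 3.14].

## Interface

Orientations are given as a unit quaternion [w, x, y, z].
In Python, from rig import * gives the robot as it stands.
- The arm moves only by the tool apply_moves, never from a script. Its argument "steps" is one flat list of numbers, 4 for each row, row after row: the shift along the world's x, y, z in cm, then the turn about the world's z in degrees. A call has 1 to 8 rows; each row is the pose to reach, as a shift and turn from the pose commanded when the call began; what a row does not reach only later rows make up. A row lasts 1/12 s, in which the tool goes at most 41.7 mm and 7.16 degrees, less where a joint would pass 70% of its speed; a pose out of reach is approached as far as the arm can. A call with a gripper value outside its range is refused whole. "jaw" is the closure in counts, from 0 (fully open) to 255 (shut), set as the call begins (left out, the last holds). The fingers move at their own pace and stop on an object; "newtons" is the grip in N (left out, the last holds). Time passes only in rows, so rows that repeat a pose let the fingers close. It gives the time, the measured TCP pose, the force, the opening and the grip force at its end, in the units of the state.
- get_state(): the state, without advancing time (a new reading comes with each control period).
- get_image(name): name is "side" or "top"; returns the picture (400x640x3 uint8, red, green, blue); there is no depth.
- calibration(name): a dict with "fx", "fy", "cx", "cy" (pixels), "k1" (the pictures are not rectified: a ray, as slopes to the right and down, at radius r is drawn at 1 + k1 r^2 times it, then the intrinsics apply), "xyz" and "rotation" of the camera in the world. Camera axes: x right, y up, looking along -z (the intrinsics and any distortion apply to the point x, -y, -z); pixel columns grow to the right and rows downward; lengths in m; the calibration is good to about 2 mm. A picture is of the moment at which its call begins. calibration takes no time and is no camera call.
- sign_off(): hands the job in; it is judged then, once.
The state is a dict: "clock": time; "qpos": joint angles; "qd": joint speeds; "effort": joint torques, N m; "position": TCP position; "ee_rot": TCP orientation; "contact_force": force on the tool from outside, world axes, zero at the start; "moment": the same for the moment, N m; "width": finger opening in m; "gripper_force": force on a finger pad.
Only numpy, scipy, OpenCV 4.12 (cv2) and the standard library are available. Lean on these libraries where they do the work, as an engineer would, in place of code of your own. Each camera call takes 0.05 s, during which the arm holds its last target. There are 200 camera calls.

## Task

Two of the four tea tins on the rack have been knocked back and lean on the brass rail. Reach behind each leaning tin and push its top gently towards the front of the rack with a fingertip until it drops back onto its base, so that all four tins stand upright on the rack, each in its own place. Do not lift or carry a tin, do not knock one over, and leave the other tins and the rest of the things on the counter alone.

Things in the scene. Friction and masses are not known exactly. Their poses are not given: they have to be found in the camera images.
- rack: fixed white stone tin rack: board 160 mm deep (x), 460 mm wide (y), 14 mm thick; front lip on the edge nearer the robot, 20 mm over the counter. Origin: centre of the underside, on the counter; x points from lip to rail (away from the robot), y along the row. Tins in one row at about y = -165, -55, 55, 165 mm, in any order, the upright ones centred at x = -12 mm.
- rack_rail (a point): middle of the axis of the brass rail along the far side of the rack: a fixed bar 12 mm thick and 444 mm long, parallel to the rack's y at rack x = 53 mm; axis 56 mm and top 62 mm above the counter; five thin posts below it.
- tin_a_edge (a point): middle of the back top edge of tin_a (own x = +28, z = +110 mm). At the start it overhangs some 28 mm beyond the rail's axis and 84 mm above the board, with free space behind it: push here, towards the lip. On its way up it swings about the far bottom edge, 110 mm below.
- tin_b_edge (a point): middle of the back top edge of tin_b (own x = +28, z = +110 mm). At the start it overhangs some 28 mm beyond the rail's axis and 84 mm above the board, with free space behind it: push here, towards the lip. On its way up it swings about the far bottom edge, 110 mm below.
- tin_a: square tea tin, reddish brown, near-black lid band, copper disc on top; 56 x 56 x 110 mm, 0.2 to 0.4 kg. Origin: centre of its underside; z along the tin to its top, x square to its back face. KNOCKED BACK at the start: leans 40 degrees (0.70 rad) away from the robot on its far bottom edge (own x = +28 mm, z = 0), its back (own +x face) on the rail. Balances at 27 degrees; less than that and it drops upright by itself. Under 1 N at the top moves it.
- tin_b: square tea tin, reddish brown, near-black lid band, pale wood disc on top; 56 x 56 x 110 mm, 0.2 to 0.4 kg. Origin: centre of its underside; z along the tin to its top, x square to its back face. KNOCKED BACK at the start: leans 40 degrees (0.70 rad) away from the robot on its far bottom edge (own x = +28 mm, z = 0), its back (own +x face) on the rail. Balances at 27 degrees; less than that and it drops upright by itself. Under 1 N at the top moves it.
- tin_c: square tea tin, reddish brown, near-black lid band, white disc on top; 56 x 56 x 110 mm, 0.2 to 0.4 kg. Origin: centre of its underside; z along the tin to its top, x square to its back face. Stands upright in the row at the start and must stay as it is.
- tin_d: square tea tin, reddish brown, near-black lid band, green disc on top; 56 x 56 x 110 mm, 0.2 to 0.4 kg. Origin: centre of its underside; z along the tin to its top, x square to its back face. Stands upright in the row at the start and must stay as it is.
- bamboo_cup: loose wooden cup, 66 mm wide, 85 mm tall, left of the rack; origin at the centre of its underside. Leave alone.
- syrup: loose amber glass bottle, 52 mm wide, 140 mm tall, left of the rack; origin at the centre of its underside. Leave alone.
- bowl: loose white ceramic bowl, 110 mm wide, 60 mm tall, right of the rack; origin at the centre of its underside. Leave alone.
- whisk: loose pale wooden tea whisk standing on its 60 mm wide head, 100 mm tall, right of the rack; origin at the centre of its underside. Leave alone.
Not all that is in view belongs to the job. What is shaped like the tin_a but blue or turquoise is not meant.

How it is judged:
At the end, for the whole second after the job is handed in: All four tins stand upright (within 0.08 rad) and at rest, flat on the rack's board between the lip and the rail, the two that leaned with their origins within 45 mm of where they started, the two that stood within 20 mm (angle between each of tin_a, tin_b, tin_c, tin_d's own z axis and vertical below 0.08 rad and z of each of tin_a, tin_b, tin_c, tin_d in the frame of rack below 0.02 m and x of tin_a in the frame of rack between -0.055 and 0.022 m and linear speed of each of tin_a, tin_b, tin_c, tin_d below 0.02 m/s and x of tin_b in the frame of rack between -0.055 and 0.022 m and x of tin_c in the frame of rack between -0.055 and 0.022 m and x of tin_d in the frame of rack between -0.055 and 0.022 m and distance of each of tin_a, tin_b from where it was at the start of the episode below 0.045 m and distance of each of tin_c, tin_d from where it was at the start of the episode below 0.02 m); the robot touches nothing.
It fails at once if a tin is lifted: its underside's centre rises more than 45 mm above the counter (31 mm above the board) (z of any of tin_a, tin_b in the frame of rack above 0.045 m or z of any of tin_c, tin_d in the frame of rack above 0.03 m).
It fails at once if a leaning tin is carried or shoved more than 60 mm (distance of any of tin_a, tin_b from where it was at the start of the episode above 0.06 m).
It fails at once if a tin is knocked right over (a leaning one past 1.0 rad, a standing one past 0.3 rad) (angle between any of tin_a, tin_b's own z axis and vertical above 1 rad or angle between any of tin_c, tin_d's own z axis and vertical above 0.3 rad).
It fails at once if a tin is pushed or squeezed with more than 12 N (contact force between the fingers and tin_a above 12 N or contact force between the fingers and tin_b above 12 N or contact force between the fingers and tin_c above 12 N or contact force between the fingers and tin_d above 12 N).
It fails at once if another tin or a thing on the counter is moved more than 25 mm (distance of any of tin_c, tin_d, bamboo_cup, syrup, bowl, whisk from where it was at the start of the episode above 0.025 m).
It also fails if it takes over 51 s, if anything falls off the work surface, if the arm or the gripper's body presses on something with over 40 N, if the wrist force passes 120 N, or if a joint passes its speed limit or range.

## Working session

There is one attempt and no reset: what is moved stays moved. The work goes in short steps, Python scripts to look and compute and a tool call to move; the robot and the scene stay as the last step left them, time stands still between calls to the robot, and variables do not carry over. Pictures are saved under pics/ and viewed, at most 10 in all, crops included, and the job is handed in when it is done.

Besides the shell and the picture viewer there is one more tool, called as name(argument=value, ...) on one line, values as JSON. apply_moves: Moves the arm, as the interface text tells. Its arguments: {"type":"object","properties":{"steps":{"type":"array","items":{"type":"number"}},"jaw":{"type":"number"},"newtons":{"type":"number"}},"required":["steps"]}

```bash
mkdir -p pics
cat > h.py <<'E'
from rig import *
import numpy as np, cv2
def save(n,f): 
    im=get_image(n); cv2.imwrite('pics/'+f,im[:,:,::-1]); return im
def ray(n,u,v):
    c=calibration(n); K=np.array([[c['fx'],0,c['cx']],[0,c['fy'],c['cy']],[0,0,1.]])
    p=cv2.undistortPoints(np.array([[[u,v]]],float),K,np.array([c['k1'],0,0,0,0.]))[0,0]
    return np.array(c['xyz']),np.array(c['rotation']).reshape(3,3)@np.array([p[0],-p[1],-1])
def onz(n,u,v,z):
    o,d=ray(n,u,v); return o+d*(z-o[2])/d[2]
E
python3 - <<'E'
from h import *
for n in('top','side'):
    save(n,n+'0.png'); c=calibration(n); print(c)
print(get_state())
E
```

```text
{'fx': 452.23446353406933, 'fy': 452.23446353406933, 'cx': 327.9482216131337, 'cy': 195.83470455900255, 'k1': -0.053971151785481446, 'xyz': array([0.34622415, 0.0325412 , 1.45697793]), 'rotation': array([ 0.71069353,  0.04622571, -0.03848068, -0.7009259 ])}
{'fx': 498.4960932177627, 'fy': 498.4960932177627, 'cx': 319.2087125825168, 'cy': 207.468571808945, 'k1': 0.008710150392184987, 'xyz': array([0.26175402, 1.10798747, 1.26884143]), 'rotation': array([-0.08975644, -0.04519531,  0.36042869,  0.92735771])}
{'clock': 0.1, 'qpos': array([-1.24899087e+00,  2.76547647e-01,  1.50598669e+00,  2.93588302e-05,
        1.36069927e+00, -1.20970012e-01]), 'qd': array([ 0.00110777,  0.00052676, -0.00306737, -0.00046541,  0.00092124,
       -0.00030635]), 'effort': array([ 2.07017423e-03, -4.17698514e+01, -2.46404761e+01,  8.85436322e-06,
        5.77435727e-03, -9.10496212e-07]), 'position': array([ 0.24621792, -0.51905685,  0.20042509]), 'ee_rot': array([-8.17780119e-04,  9.75594011e-01,  2.19580626e-01, -6.79699732e-05]), 'contact_force': array([-0.17907685,  0.55037241, -0.43115899]), 'moment': array([ 0.04433866,  0.05097616, -0.03837679]), 'gripper_force': 0.0, 'width': 0.08546862371086492}
```

View pics/top0.png

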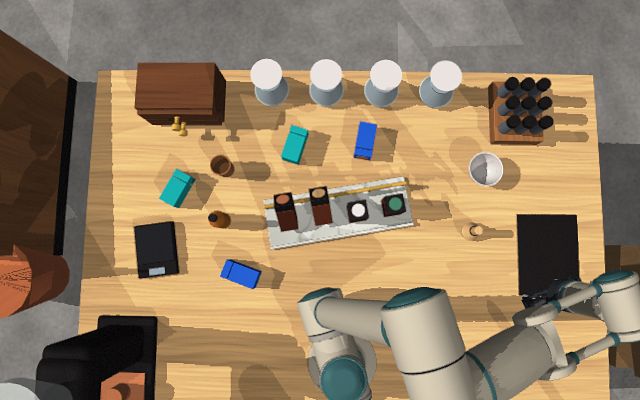

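View pics/side0.png

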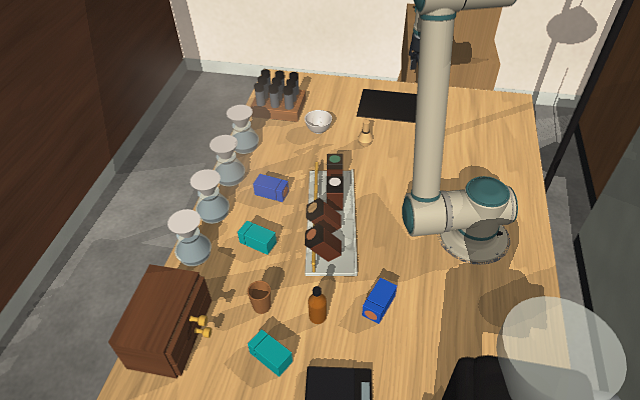

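```bash
sed -i "s/np.array(c\['rotation'\]).reshape(3,3)@/R.from_quat(c['rotation'],scalar_first=True).as_matrix()@/; 2a from scipy.spatial.transform import Rotation as R" h.py
python3 - <<'E'
from h import *
a=cv2.imread('pics/top0.png')[170:255,255:420]; b=cv2.imread('pics/side0.png')[145:285,295:365]
cv2.imwrite('pics/t1.png',cv2.resize(a,None,fx=4.8,fy=4.8,interpolation=cv2.INTER_CUBIC))
cv2.imwrite('pics/s1.png',cv2.resize(b,None,fx=4,fy=4,interpolation=cv2.INTER_CUBIC))
# yaw/scale sanity
for n,u,v,z in(('top',358,211,.124),('top',394,205,.124),('side',335,182,.124),('side',335,159,.124)): print(n,onz(n,u,v,z))
E
```

```text
top [ 0.46270001 -0.041149    0.124     ]
top [ 0.48192882 -0.14762658  0.124     ]
side [ 0.46447488 -0.0393673   0.124     ]
side [ 0.48444882 -0.14974119  0.124     ]
```

View pics/t1.png

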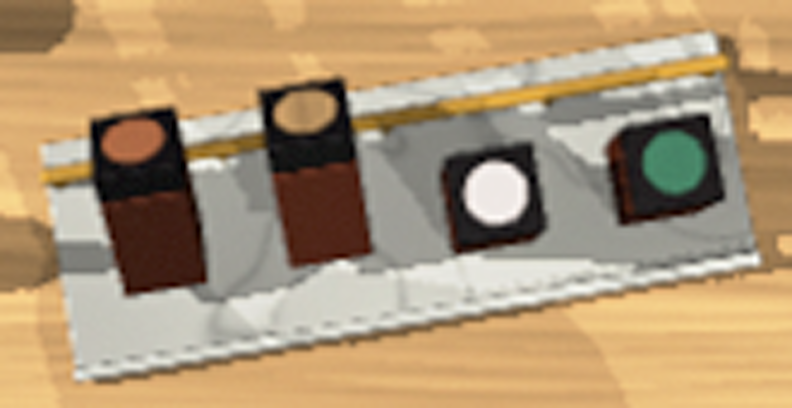

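View pics/s1.png

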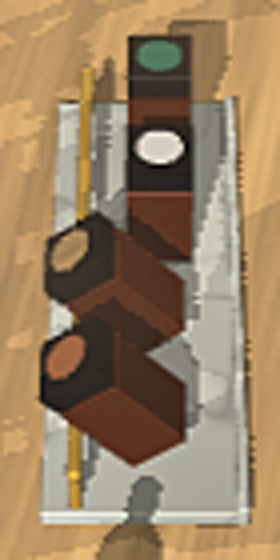

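Run:
```python
from h import *
f=lambda u,v,z:onz('top',255+(u+.5)/4.8-.5,170+(v+.5)/4.8-.5,z)
g=lambda u,v,z:onz('side',295+(u+.5)/4-.5,145+(v+.5)/4-.5,z)
p=f(45,177,.06);q=f(726,62,.06);print('rail',p,q,np.linalg.norm(p-q))
u=(p-q);yaw=np.arctan2(-u[0],u[1]);print('yaw',yaw,np.degrees(yaw))
p2=g(75,507,.06);print('railside',p2)
m=(p+q)/2; ex=np.array([np.cos(yaw),np.sin(yaw),0]);ey=np.array([-ex[1],ex[0],0])
for n,a,b in(('a',(91,118),(176,108)),('b',(260,90),(345,78))):
    A=f(*a,.098);B=f(*b,.098);M=(A+B)/2;d=M-m
    print(n,A,B,'w',np.linalg.norm(A-B),'mid',M,'rel rail',d@ex,d@ey)
for n,c in(('copper',(132,140)),('wood',(305,110))): P=f(*c,.116);print(n,P,(P-m)@ex,(P-m)@ey)
for n,c in(('copper',(67,357)),('wood',(70,250))): P=g(*c,.116);print(n,P,(P-m)@ex,(P-m)@ey)
print('ex',ex)
```

```text
rail [0.47839631 0.24758863 0.06      ] [ 0.55946067 -0.19354513  0.06      ] 0.44852025985968813
yaw 0.1817360814610953 10.412710452966484
railside [0.47164524 0.27734802 0.06      ]
a [0.51265309 0.21373201 0.098     ] [0.51972785 0.16006279 0.098     ] w 0.054133515064349144 mid [0.51619047 0.1868974  0.098     ] rel rail 0.02620256836815237 0.15773757994691825
b [0.53189491 0.10716428 0.098     ] [0.540252   0.05353925 0.098     ] w 0.05427231674601962 mid [0.53607345 0.08035177 0.098     ] rel rail 0.02650133387706286 0.04935301010433516
copper [0.4969834  0.18533332 0.116     ] 0.0070291227342697705 0.1596706959857296
wood [0.5172277  0.07788103 0.116     ] 0.00751938632726299 0.05032909998016847
copper [0.49606199 0.18334259 0.116     ] 0.005763086427019903 0.15787928732336062
wood [0.51657446 0.07634539 0.116     ] 0.006599358650677195 0.048936808337222935
ex [0.9835314  0.18073734 0.        ]
```

apply_moves(steps=[1, 2, 4, -6, 3, 5, 5, -12, 5, 8.5, 5, -15, 6.5, 12, 5, -15, 8, 15.5, 5, -15, 10, 19, 5, -15, 12, 22.5, 5, -15, 13.5, 26, 5, -15], jaw=255, newtons=20)

```text
clock: 0.77
position: [0.3822, -0.2577, 0.251]
ee_rot: [-0.0, 0.996, 0.09, 0.0]
contact_force: [0.8, -0.7, 0.9]
width: 0.0002
gripper_force: 0.0
```

apply_moves(steps=[2, 3.5, 0, 0, 4, 7, 0, 0, 6, 10.5, 0, 0, 8, 14, 0, 0, 10, 17.5, 0, 0, 12, 21, 0, 0, 14, 24.5, 0, 0, 16, 28, 0, 0])

```text
clock: 1.43
position: [0.5417, 0.0225, 0.2509]
ee_rot: [0.0, 0.996, 0.091, -0.0]
contact_force: [-0.2, -0.4, 0.1]
width: -0.0001
gripper_force: 0.0
```

apply_moves(steps=[2, 3, 0, 0, 3.4, 6.6, 0, 0, 3.4, 6.6, 0, 0, 3.4, 6.6, 0, 0])

```text
clock: 1.77
position: [0.5754, 0.0882, 0.2501]
ee_rot: [0.0, 0.996, 0.092, -0.001]
contact_force: [0.1, -0.2, 0.5]
width: -0.0005
gripper_force: 0.0
```

Run:
```python
from h import *
s=get_state();print(s['clock'],s['position'],s['width'],s['contact_force'],R.from_quat(s['ee_rot'],scalar_first=True).as_matrix().round(3))
```

```text
1.7667 [0.57535992 0.08818745 0.25011848] -0.0005077636895239943 [ 0.11745587 -0.22144356  0.4633956 ] [[ 0.983  0.184 -0.002]
 [ 0.184 -0.983 -0.   ]
 [-0.002 -0.    -1.   ]]
```

apply_moves(steps=[0, -0.2, -3, 0, 0, -0.2, -6, 0, 0, -0.2, -9, 0, 0, -0.2, -12, 0, 0, -0.2, -14, 0, 0, -0.2, -15.5, 0, 0, -0.2, -16.4, 0, 0, -0.2, -16.4, 0])

```text
clock: 2.43
position: [0.5733, 0.0831, 0.0853]
ee_rot: [0.0, 0.996, 0.09, -0.002]
contact_force: [0.5, -0.2, 0.9]
width: 0.0
gripper_force: 0.0
```

Run:
```python
from h import *
s=get_state();print(s['clock'],s['position'],s['contact_force'])
a=save('top','x.png')[150:250,250:410];b=save('side','x.png')[140:290,280:380]
A=cv2.resize(a,None,fx=3,fy=3,interpolation=3);B=cv2.resize(b,None,fx=3,fy=3,interpolation=3)
im=np.zeros((450,780,3),np.uint8);im[:300,:480]=A;im[:,480:]=B
cv2.imwrite('pics/c1.png',im[:,:,::-1])
```

```text
2.4333 [0.57326803 0.08306504 0.08525161] [ 0.49566739 -0.24872     0.93369912]
```

View pics/c1.png

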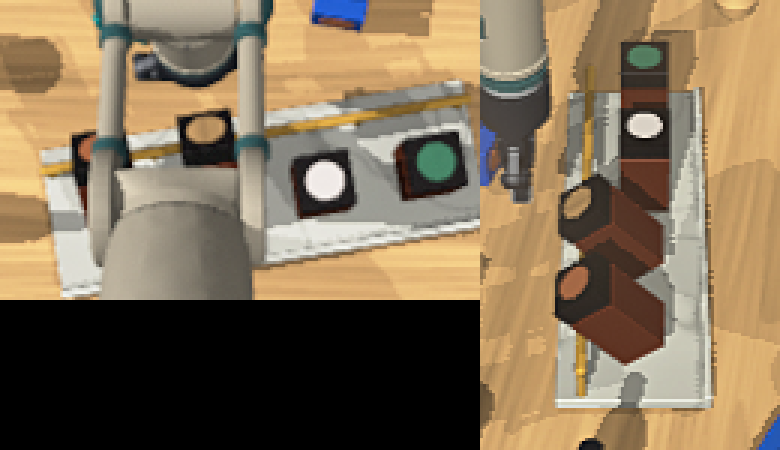

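apply_moves(steps=[-0.6, 0, 0, 0, -1.2, 0, 0, 0, -1.7, 0, 0, 0, -2.1, -0.1, 0, 0, -2.4, -0.1, 0, 0, -2.7, -0.2, 0, 0, -3.0, -0.2, 0, 0, -3.3, -0.3, 0, 0])

```text
clock: 3.2
position: [0.5422, 0.0815, 0.0873]
ee_rot: [0.0, 0.996, 0.09, 0.0]
contact_force: [0.0, -0.6, 0.4]
width: 0.0001
gripper_force: 0.0
```

apply_moves(steps=[-0.3, -0.1, 0, 0, -0.6, -0.1, 0, 0, -0.9, -0.2, 0, 0, -1.1, -0.2, 0, 0, -1.3, -0.3, 0, 0, -1.5, -0.3, 0, 0, -1.5, -0.3, 0, 0])

```text
clock: 3.78
position: [0.5269, 0.0784, 0.0872]
ee_rot: [0.0, 0.996, 0.09, -0.0]
contact_force: [0.3, 1.1, 0.0]
width: -0.0003
gripper_force: 0.0
```

```bash
cat > look.py <<'E'
import sys
from h import *
s=get_state();print(s['clock'],s['position'],s['contact_force'])
b=save('side','x.png')[140:290,280:380]
a=save('top','x.png')[150:250,250:410]
B=cv2.resize(b,None,fx=3,fy=3,interpolation=3)
im=np.zeros((450,780,3),np.uint8);im[:300,:480]=cv2.resize(a,None,fx=3,fy=3,interpolation=3);im[:,480:]=B
cv2.imwrite('pics/'+sys.argv[1],im[:,:,::-1])
E
python3 look.py c2.png
```

```text
3.7833 [0.52689074 0.07839942 0.0871989 ] [0.25541829 1.12184594 0.03069501]
```

View pics/c2.png

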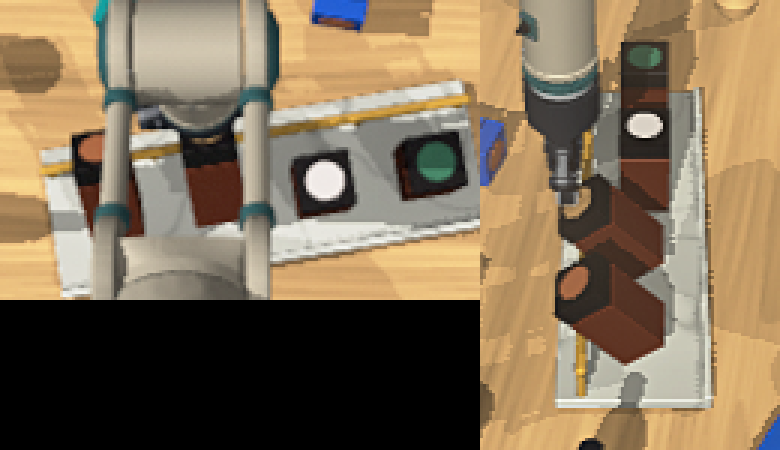

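Run:
```python
from h import *
A=cv2.imread('pics/c1.png').astype(int);B=cv2.imread('pics/c2.png').astype(int)
def disc(I):
    r=I[170:240,540:610];m=(r[...,2]>120)&(r[...,2]-r[...,0]>50);m[:,:0]=0
    ys,xs=np.nonzero(m);return xs.min()+540,xs.max()+540,ys.min()+170,ys.max()+170,m.sum()
print(disc(A),disc(B))
d=np.abs(A-B).sum(2)
print('right part of b, side',d[200:260,610:665].mean(),'control a',d[290:350,590:655].mean())
a=A.astype(np.uint8);b=B.astype(np.uint8)
z=np.hstack([cv2.resize(i[165:275,540:680],None,fx=2.8,fy=2.8,interpolation=3) for i in(a,b)])
cv2.imwrite('pics/cmp.png',z)
```

```text
(np.int64(540), np.int64(590), np.int64(170), np.int64(239), np.int64(2088)) (np.int64(540), np.int64(590), np.int64(170), np.int64(239), np.int64(1494))
right part of b, side 2.047878787878788 control a 2.0694871794871794
```

View pics/cmp.png

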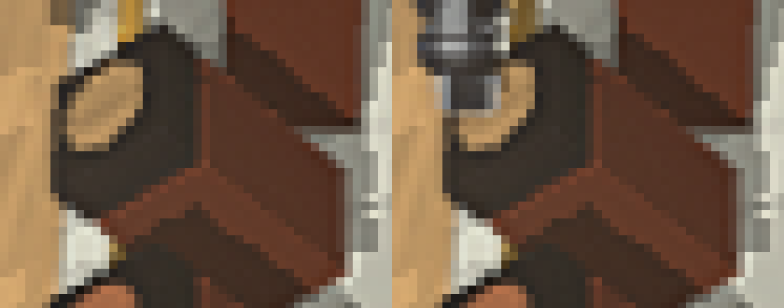

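Run:
```python
from h import *
for z in(.087,.098,.11,.125): print(z,onz('side',309.3,207.8,z))
def proj(n,P):
    c=calibration(n);p=R.from_quat(c['rotation'],scalar_first=True).as_matrix().T@(np.array(P)-c['xyz'])
    x,y=p[0]/-p[2],-p[1]/-p[2];k=1+c['k1']*(x*x+y*y);return c['cx']+c['fx']*x*k,c['cy']+c['fy']*y*k
print(proj('side',[.527,.0784,.087]),proj('side',[.527,.093,.087]))
print('edge b',proj('side',[.536,.079,.098]),proj('side',[.531,.107,.098]),proj('side',[.5403,.0525,.098]),'disc',proj('side',[.517,.077,.116]))
```

```text
0.087 [0.53132086 0.05493963 0.087     ]
0.098 [0.52881187 0.06474088 0.098     ]
0.11 [0.52607478 0.07543316 0.11      ]
0.125 [0.52265342 0.0887985  0.125     ]
(np.float64(309.062556692614), np.float64(213.31306318608952)) (np.float64(308.0834718458141), np.float64(216.6848954392418))
edge b (np.float64(306.1342419341611), np.float64(210.75162988517116)) (np.float64(305.7581732764427), np.float64(217.47224532825385)) (np.float64(306.6131902568799), np.float64(204.55778159104557)) disc (np.float64(311.9492799150337), np.float64(207.25754799363625))
```

Run:
```python
from h import *
def proj(n,P):
    c=calibration(n);p=R.from_quat(c['rotation'],scalar_first=True).as_matrix().T@(np.array(P)-c['xyz'])
    x,y=p[0]/-p[2],-p[1]/-p[2];k=1+c['k1']*(x*x+y*y);return np.round((c['cx']+c['fx']*x*k,c['cy']+c['fy']*y*k),1)
P=np.array([.5733,.0831,.0853]);
for y in(-.015,0,.015):
  for z in (0,.02): print(y,z,proj('side',P+[0,y,z]),'crop',480+3*(proj('side',P+[0,y,z])[0]-280),3*(proj('side',P+[0,y,z])[1]-140))
s=get_state(); print(s['qpos'],s['moment'],s['position'])
c1=cv2.imread('pics/c1.png')[130:230,500:560]
c2=cv2.imread('pics/c2.png')[130:230,545:605]
z=np.hstack([cv2.resize(i,None,fx=5,fy=5,interpolation=0) for i in(c1,c2)]);cv2.imwrite('pics/cmp2.png',z)
```

```text
-0.015 0 [295.7 209.4] crop 527.0999999999999 208.20000000000002
-0.015 0.02 [295.4 205.1] crop 526.1999999999999 195.29999999999998
0 0 [294.6 212.8] crop 523.8000000000001 218.40000000000003
0 0.02 [294.3 208.6] crop 522.9000000000001 205.79999999999998
0.015 0 [293.5 216.2] crop 520.5 228.59999999999997
0.015 0.02 [293.2 212. ] crop 519.5999999999999 216.0
[ 1.71339618e-02  3.04285865e-01  1.76897581e+00 -1.00877969e-04
  1.06814141e+00  1.40703489e+00] [ 0.00187828  0.03282943 -0.02797405] [0.52743767 0.07841328 0.08724134]
```

View pics/cmp2.png

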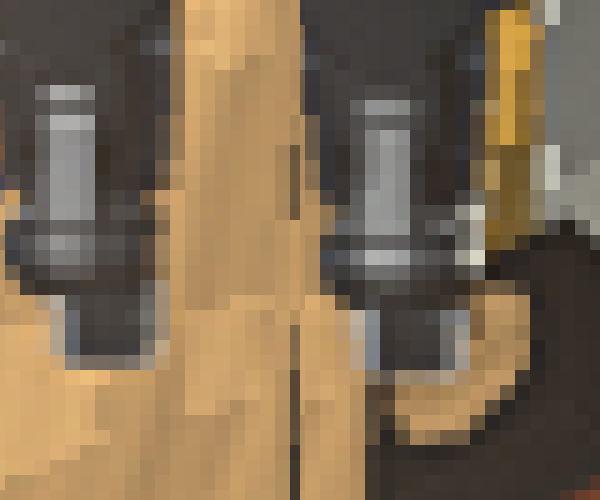

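apply_moves(steps=[0, 0, 1, 0, 1.5, 0.2, 1, 0, 3, 0.5, 1, 0, 4.5, 0.8, 1, 0, 4.7, 0.8, 0, 0, 4.7, 0.8, -1, 0, 4.7, 0.8, -2, 0, 4.7, 0.8, -2, 0])

```text
clock: 4.55
position: [0.5708, 0.0862, 0.0642]
ee_rot: [-0.0, 0.996, 0.09, -0.004]
contact_force: [-0.7, 0.1, -0.4]
width: -0.0001
gripper_force: 0.0
```

```bash
python3 look.py c3.png
python3 - <<'E'
from h import *
a=cv2.imread('pics/c3.png')[130:280,490:640]
c=cv2.imread('pics/c3.png')[90:180,60:250]
im=np.zeros((600,800,3),np.uint8)
a=cv2.resize(a,(400,400),interpolation=0);c=cv2.resize(c,(400,190),interpolation=0)
im[:400,:400]=a;im[:190,400:]=c;cv2.imwrite('pics/c3z.png',im[:400])
E
```

```text
4.55 [0.57080734 0.08624607 0.06418369] [-0.71351036  0.05745013 -0.35993206]
```

View pics/c3z.png

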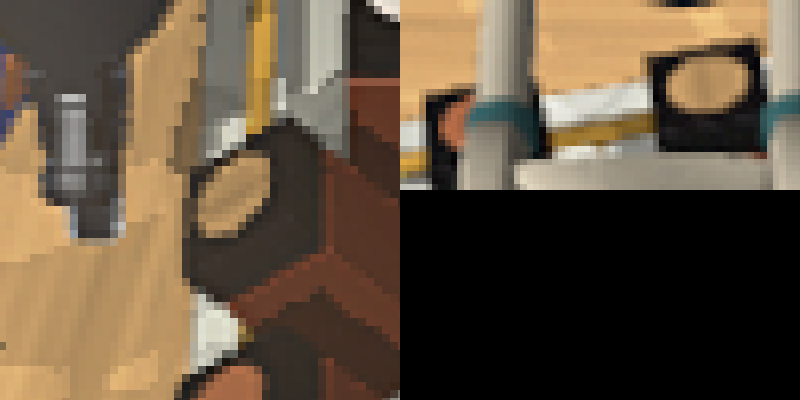

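apply_moves(steps=[-0.6, -0.1, 0, 0, -1.2, -0.2, 0, 0, -1.7, -0.3, 0, 0, -2.1, -0.4, 0, 0, -2.4, -0.4, 0, 0, -2.7, -0.5, 0, 0, -3.0, -0.5, 0, 0, -3.3, -0.6, 0, 0])

```text
clock: 5.32
position: [0.5443, 0.0807, 0.0686]
ee_rot: [0.0, 0.996, 0.09, 0.003]
contact_force: [5.9, 1.6, 6.1]
width: -0.0004
gripper_force: 4.1
```

```bash
python3 look.py c4.png
cat > df.py <<'E'
import sys
from h import *
A=cv2.imread('pics/c1.png').astype(int);B=cv2.imread('pics/'+sys.argv[1]).astype(int)
d=np.abs(A-B).sum(2)
for n,(r0,r1,c0,c1) in dict(b=(200,260,610,665),a=(290,350,590,655),c=(110,190,622,668),d=(42,100,622,668)).items(): print(n,d[r0:r1,c0:c1].mean().round(1))
E
python3 df.py c4.png
```

```text
5.3167 [0.54432869 0.0806584  0.06856564] [5.90986305 1.60248978 6.11830424]
b 7.0
a 2.0
c 2.9
d 11.7
```

apply_moves(steps=[0.5, 0.1, 0.2, 0, 1.2, 0.2, 0.2, 0, 2.2, 0.4, 0.2, 0, 3.2, 0.6, 0, 0, 3.3, 0.6, -0.5, 0, 3.3, 0.6, -1.2, 0, 3.3, 0.6, -2, 0, 3.3, 0.6, -2, 0])

```text
clock: 6.08
position: [0.5719, 0.0863, 0.0446]
ee_rot: [-0.0, 0.996, 0.09, -0.003]
contact_force: [-0.7, -0.3, 0.2]
width: -0.0002
gripper_force: 0.0
```

```bash
python3 look.py c5.png;python3 df.py c5.png
python3 - <<'E'
from h import *
# fingertip bottom: dark pixels in columns around tip, side crop
B=cv2.imread('pics/c5.png').astype(int)
print(B[195:250:3,512:540:3].sum(2))
E
```

```text
6.0833 [0.5719277  0.08631508 0.04459741] [-0.66009015 -0.29166211  0.16917352]
b 2.9
a 2.1
c 1.9
d 2.2
[[246 403 457 410 190 155 165 148 184 357]
 [236 401 454 411 202 153 164 161 319 498]
 [345 430 458 416 295 407 399 148 312 496]
 [202 346 419 391 232 169 161 132 292 496]
 [230 319 313 289 214 202 182 168 333 504]
 [375 558 553 500 319 274 236 188 340 509]
 [215 305 310 293 216 199 178 147 284 440]
 [120 144 179 183 165 159 146 231 400 439]
 [432 425 321 182 198 199 188 284 432 439]
 [475 483 399 170 190 193 188 248 383 428]
 [463 468 389 155 171 188 184 336 511 421]
 [448 479 475 141 160 161 158 320 498 422]
 [442 445 445 392 397 381 418 483 426 419]
 [436 434 441 447 427 405 418 425 423 418]
 [433 430 440 435 408 400 415 423 420 424]
 [428 428 438 427 399 406 415 423 419 431]
 [424 430 435 418 394 412 421 421 421 439]
 [428 435 432 408 401 416 422 422 425 447]
 [427 436 422 401 404 419 421 422 432 455]]
```

apply_moves(steps=[-0.6, -0.1, 0, 0, -1.2, -0.2, 0, 0, -1.7, -0.3, 0, 0, -2.1, -0.4, 0, 0, -2.4, -0.4, 0, 0, -2.6, -0.5, 0, 0, -2.8, -0.5, 0, 0])

```text
clock: 6.77
position: [0.547, 0.0814, 0.0478]
ee_rot: [0.0, 0.996, 0.09, 0.001]
contact_force: [1.4, -0.1, 1.2]
width: 0.0003
gripper_force: 0.6
```

apply_moves(steps=[-0.2, 0, 0, 0, -0.4, -0.1, 0, 0, -0.6, -0.1, 0, 0])

```text
clock: 7.02
position: [0.5404, 0.0803, 0.0473]
ee_rot: [0.0, 0.996, 0.09, 0.0]
contact_force: [0.4, -0.8, 0.2]
width: 0.0003
gripper_force: 0.3
```

```bash
python3 look.py c6.png;python3 df.py c6.png
```

```text
7.0167 [0.54035321 0.08026545 0.0472697 ] [ 0.36471612 -0.83105122  0.22640082]
b 15.8
a 2.1
c 6.0
d 13.0
```

apply_moves(steps=[-0.2, 0, 0, 0, -0.4, -0.1, 0, 0, -0.6, -0.1, 0, 0, -0.8, -0.1, 0, 0, -1.0, -0.2, 0, 0])

```text
clock: 7.53
position: [0.5299, 0.0785, 0.0471]
ee_rot: [-0.0, 0.996, 0.09, -0.0]
contact_force: [-0.2, 0.7, -0.8]
width: 0.0001
gripper_force: 0.0
```

apply_moves(steps=[-0.2, 0, 0, 0, -0.4, -0.1, 0, 0, -0.6, -0.1, 0, 0, -0.8, -0.1, 0, 0, -0.8, -0.1, 0, 0])

```text
clock: 7.95
position: [0.5217, 0.0774, 0.0472]
ee_rot: [0.0, 0.996, 0.09, -0.0]
contact_force: [-0.3, -0.1, -0.4]
width: 0.0
gripper_force: 0.0
```

```bash
python3 look.py c7.png;python3 df.py c7.png
```

```text
7.95 [0.52172301 0.07738909 0.04718995] [-0.33612681 -0.05088901 -0.35395209]
b 96.7
a 2.7
c 37.4
d 29.0
```

apply_moves(steps=[1.5, 0.3, 0, 0, 3.3, 0.6, 0, 0, 5, 0.9, 0, 0, 5, 0.9, 4, 0, 5, 0.9, 8, 0, 5, 0.9, 12, 0, 4.2, 4.9, 12, 0, 3.7, 8.5, 12, 0])

```text
clock: 8.72
position: [0.5618, 0.1625, 0.1708]
ee_rot: [-0.0, 0.996, 0.088, 0.004]
contact_force: [0.3, -0.0, -0.9]
width: 0.0001
gripper_force: 0.0
```

apply_moves(steps=[-0.5, 3, 0, 0, -0.5, 3, 0, 0, -0.5, 3, 0, 0])

```text
clock: 8.97
position: [0.554, 0.1937, 0.1672]
ee_rot: [0.0, 0.996, 0.092, 0.0]
contact_force: [0.6, -0.6, 0.3]
width: 0.0002
gripper_force: 0.0
```

```bash
python3 look.py c8.png;python3 df.py c8.png
```

```text
8.9667 [0.55404906 0.19371929 0.16719509] [ 0.58371236 -0.64431021  0.26619588]
b 127.0
a 2.5
c 24.3
d 6.4
```

View pics/c8.png

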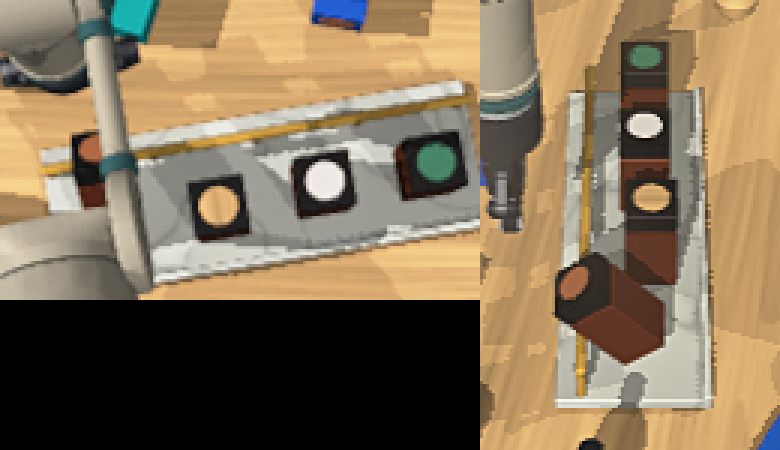

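apply_moves(steps=[0, -0.2, -3, 0, 0, -0.2, -6, 0, 0, -0.2, -8.5, 0, 0, -0.2, -10.5, 0, 0, -0.2, -11.7, 0, 0, -0.2, -12, 0, 0, -0.2, -12, 0])

```text
clock: 9.65
position: [0.554, 0.189, 0.0462]
ee_rot: [0.0, 0.996, 0.09, -0.001]
contact_force: [-0.3, 0.8, -0.1]
width: -0.0001
gripper_force: 0.0
```

apply_moves(steps=[-0.6, -0.1, 0, 0, -1.2, -0.2, 0, 0, -1.6, -0.3, 0, 0, -2.0, -0.4, 0, 0, -2.3, -0.4, 0, 0, -2.5, -0.4, 0, 0, -2.7, -0.5, 0, 0])

```text
clock: 10.23
position: [0.528, 0.1858, 0.0478]
ee_rot: [-0.0, 0.996, 0.091, 0.001]
contact_force: [1.5, -0.5, 1.1]
width: -0.0003
gripper_force: 0.6
```

apply_moves(steps=[-0.2, 0, 0, 0, -0.4, -0.1, 0, 0, -0.6, -0.1, 0, 0])

```text
clock: 10.48
position: [0.5213, 0.1843, 0.0473]
ee_rot: [0.0, 0.996, 0.09, 0.0]
contact_force: [1.2, 0.7, 0.5]
width: -0.0001
gripper_force: 0.3
```

Contact behaves as with tin_b; continue about 18 mm more.

apply_moves(steps=[-0.2, 0, 0, 0, -0.4, -0.1, 0, 0, -0.6, -0.1, 0, 0, -0.8, -0.1, 0, 0, -1.0, -0.2, 0, 0])

```text
clock: 10.9
position: [0.5109, 0.1824, 0.0471]
ee_rot: [0.0, 0.996, 0.09, -0.0]
contact_force: [-0.3, -0.3, -0.4]
width: 0.0001
gripper_force: 0.0
```

apply_moves(steps=[-0.2, 0, 0, 0, -0.4, -0.1, 0, 0, -0.6, -0.1, 0, 0, -0.8, -0.1, 0, 0, -0.8, -0.1, 0, 0])

```text
clock: 11.32
position: [0.5027, 0.1814, 0.0472]
ee_rot: [0.0, 0.996, 0.09, -0.0]
contact_force: [-0.6, 0.1, 0.1]
width: -0.0
gripper_force: 0.0
```

apply_moves(steps=[1.5, 0.3, 0, 0, 3.3, 0.6, 0, 0, 5, 0.9, 0, 0, 5, 0.9, 4, 0, 5, 0.9, 8, 0, 5, 0.9, 12, 0, 5, 0.9, 16, 0, 5, 0.9, 20, 0])

```text
clock: 11.98
position: [0.5531, 0.1904, 0.2491]
ee_rot: [0.0, 0.996, 0.09, -0.0]
contact_force: [1.3, 0.9, 0.4]
width: 0.0003
gripper_force: 0.0
```

```bash
cp pics/c8.png pics/c8k.png; python3 look.py c9.png
python3 - <<'E'
from h import *
B=cv2.imread('pics/c9.png');A=cv2.imread('pics/c8.png')
s=get_image('side').astype(int); r,g,b=s[...,0],s[...,1],s[...,2]
# disc blobs on upright tins, side view: bright/coloured blobs inside rack crop
h=cv2.cvtColor(s.astype(np.uint8),cv2.COLOR_RGB2HSV)
for n,lo,hi in(('copper',(5,100,110),(13,190,255)),('wood',(12,70,140),(22,170,255)),('white',(0,0,180),(180,50,255)),('green',(60,60,60),(90,190,200))):
    m=cv2.inRange(h,lo,hi);k,l,st,c=cv2.connectedComponentsWithStats(m)
    for i in range(1,k):
        if 20<st[i,4]<200 and 325<c[i][0]<350 and 145<c[i][1]<245: print(n,c[i].round(1),st[i,4],onz('side',*c[i],.124).round(4))
E
```

```text
11.9833 [0.55308027 0.19036433 0.24909973] [1.28410545 0.87107029 0.44116084]
copper [336.8 232.1] 105 [0.4212 0.1689 0.124 ]
wood [336.5 205.3] 86 [0.4413 0.062  0.124 ]
white [334.7 181.3] 70 [ 0.4661 -0.0423  0.124 ]
green [334.4 158.5] 63 [ 0.487  -0.1518  0.124 ]
```

```bash
python3 -c "
from rig import *
print(sign_off())"
```

```text
the job is handed in; nothing more can be done
None
```

I pushed tin_a and tin_b upright; the last camera check found all four tins in their row, with tin_c and tin_d where they started, and I handed the job in at about 12 s with the arm clear (sign-off returned no verdict).

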